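# Clamp the fall tube and present the ball dish over it

## Robot

A 6-joint arm with a two-finger parallel gripper is mounted at the origin on the work surface. World frame = base frame: x ahead of the robot, y to its left, z up, the work surface at z = 0. Lengths are in m, angles in rad, forces in N, time in s.
With the tool pointing down it reaches from about 0.375 to 0.9 m from the base axis. Payload 3.1 kg.
Tool frame: the origin (TCP) lies midway between the tips of the shut fingers; the grasp point (between the pads) lies 19 mm behind it; z points along the fingers, y is the line along which they close (so a half turn about z gives the same grasp; the last joint's range is limited). The gripper opens to 87 mm and grips with 3 to 60 N. Pads are 19 mm wide; open, the fingers measure 117 mm over their backs; the gripper's body (75 mm by 190 mm) begins 51 mm behind the grasp point.
Start: joints at [-1.335, 0.527, 1.433, -0, 1.181, -0.178], TCP at [0.252, -0.572, 0.223] pointing down, gripper open.
Joint ranges: [-3.08, 3.08], [-0.75, 2.2], [0.22, 2.44], [-1.43, 4.57], [0, 2.65], [-2.85, 2.85]. Speed limits (rad/s): [2.79, 2.79, 3.14, 3.14, 3.14, 3.14].

## Interface

Orientations are given as a unit quaternion [x, y, z, w].
In Python, from rig import get_obs, cams, job gives the robot as it stands.
- The arm moves only by the tool servo_tool, never from a script. Its argument "moves" is text: rows parted by semicolons, each of 5 numbers parted by spaces: the shift along the tool's x, y, z in m, then the turn about the tool's z in degrees, then the finger opening in m, from 0 to 0.087. In form: dx dy dz spin claw; .... A call has 1 to 10 rows; each row is the pose to reach, as a shift and turn from the pose commanded when the call began, along the tool's axes at that moment; what a row does not reach only later rows make up. A row lasts 1/12 s, in which the tool goes at most 41.7 mm and 7.16 degrees, less where a joint would pass 70% of its speed; a pose out of reach is approached as far as the arm can. A call with a gripper value outside its range is refused whole. The fingers move at their own pace and stop on an object; "grip_force" is the grip in N (left out, the last holds). Time passes only in rows, so rows that repeat a pose let the fingers close. It gives the time, the measured TCP pose, the force, the opening and the grip force at its end, in the units of the state.
- get_obs(): the state, without advancing time (a new reading comes with each control period).
- cams.camera(name): name is "scene" or "top" or "wrist"; returns the picture (384x512x3 uint8, blue, green, red); there is no depth.
- cams.camera_model(name): a dict with "fx", "fy", "cx", "cy" (pixels), "dist" ([k1, k2, p1, p2, k3] as OpenCV has them; the pictures are not rectified), "R" (3x3) and "t" (3): a world point X has camera coordinates R X + t. Camera axes: x right, y down, z forward; pixel columns grow to the right and rows downward; lengths in m; the calibration is good to about 2 mm. A picture is of the moment at which its call begins: read the wrist's pose just before it. camera_model takes no time and is no camera call; for the wrist camera it gives the pose at the moment of the call.
- job.hand_in(): hands the job in; it is judged then, once.
The state is a dict: "time": time; "q": joint angles; "joint_velocities": joint speeds; "joint_torque": joint torques, N m; "position": TCP position; "tool_rot": TCP orientation; "ft_force": force on the tool from outside, world axes, zero at the start; "moment": the same for the moment, N m; "grip_width": finger opening in m; "grip_force": force on a finger pad.
Only numpy, scipy, OpenCV 4.12 (cv2) and the standard library are available. Lean on these libraries where they do the work, as an engineer would, in place of code of your own. Each camera call takes 0.05 s, during which the arm holds its last target. There are 200 camera calls.

## Task

Crank the small vise clockwise (seen from the crank end) until its jaw grips the frosted tube standing in it and the crank has gone stiff. Then lift the white dish by the bar over it, keep it level with the steel ball resting in its middle, turn it a quarter turn so that its pouring lip faces the tube, and bring it across from the side where it stood until the lip is just above the middle of the tube's mouth, not touching the tube. Finish still holding the dish there, level and steady with the ball in the middle and the tube still clamped, and leave the other labware alone.

Things in the scene. Friction and masses are not known exactly. Their poses are not given: they have to be found in the camera images.
- vise: Small grey quick-action vise fixed to the bench, base 165 x 80 x 15 mm, jaws 75 mm high. Origin on the bench under the tube's seat; x along the screw from the crank (-x end) to the fixed vee jaw (+x), y to the left seen from the crank, z up. The screw's axis is at y 0, z 55 mm, parallel to x.
- crank (a joint): Crank angle (rad): 0 handle towards the vise's +y, 1.57 up, 3.0 stop. Growing (clockwise seen from the crank end) moves the jaw 6 mm per rad towards the tube. Starts at 0 to 0.6, meets the tube at about 2.4. Takes about 1.5 N at the handle, then goes stiff; friction keeps the grip when let go. Leaning on it with 4 to 10 N once stiff is enough and does no harm.
- crank_grip (a point): Middle of the crank's grey plastic handle sleeve, 12 mm diameter, 38 mm long, parallel to the vise's x, standing out from the crank arm towards -x. In the vise's frame it is at x -134 mm, y 45 mm cos(crank), z 55 mm + 45 mm sin(crank). The sleeve spins freely, so ignore this point's roll. Pinch it from above, across the vise's y.
- jaw_face (a point): Middle of the flat steel face (64 mm wide, 20 to 74 mm above the bench) of the sliding jaw, which meets the tube. It moves along the vise's x, 6 mm per rad of crank; at crank 0 it is at x -34 mm in the vise's frame.
- tube_mouth (a point): Centre of the open mouth of the frosted tube, at its top. Tube: 40 mm outside, 34 mm inside diameter, 105 mm tall, standing loose on the vise's base (its foot 15 mm above the bench); z along the tube. Clamping may shift it by up to 5 mm.
- coaster: Flat cork disc fixed to the bench, 90 mm in diameter and 4 mm thick, on which the dish starts. Origin at the centre of its underside.
- dish_grip (a point): Middle of the steel bar over the dish: the place to take it. Bar 12 x 12 mm, 122 mm long, along this frame's y; x towards the pouring lip, z up. It is 78 mm above the dish's underside, over its middle, on two straps at y +-59 mm; 40 mm is free between bar and ball. White dish 122 mm in diameter, 24 mm high, with ball about 0.25 kg.
- dish_lip (a point): Outer end of the dish's pouring lip: 83 mm along the dish's x from its middle, 23 mm above its underside and 55 mm below the middle of the bar. Same axes as dish_grip. The lip's underside is 3 mm lower than this point, its two side walls 4 mm higher.
- dish_mid (a point): Middle of the dish, 20.5 mm above its underside, where the ball's centre lies when the ball rests in the middle. Same axes as dish_grip. The hollow is a shallow cone, sloping 7 degrees out to 22 mm from the middle and 18 degrees beyond.
- ball_center (a point): Centre of the loose steel ball, 25 mm in diameter, 64 g, in the dish.
- vial: Bystander: small capped amber vial, 22 mm diameter, 45 mm tall, between the vise and the dish, beyond the tube. Origin under its middle.
- reagent: Bystander: blue-capped bottle, 70 mm diameter, 130 mm tall. Origin under its middle.
- beaker: Bystander: clear beaker, 72 mm diameter, 90 mm tall. Origin under its middle.
- spare_dish: Bystander: white bowl without bar or lip, 90 mm diameter, 28 mm high. Origin under its middle.
- wash_bottle: Bystander: white wash bottle, 60 mm diameter, 150 mm tall. Origin under its middle.
- stopper: Bystander: tan rubber stopper, 36 mm diameter, 26 mm tall, standing between the crank and the dish. Origin under its middle.
Not all that is in view belongs to the job. Of the things that look like the part that bears tube_mouth, the smaller one is meant. Leave any black look-alike of the part that bears dish_grip alone.

How it is judged:
On the way, in this order (a step that is already met when the one before it is completed fails the run):
1. the vise jaw grips the upright tube, with the dish still standing on its coaster (contact force between jaw and tube above 3 N and angle between tube_mouth's own z axis and vertical below 0.1 rad and height (world z) of dish_mid below 0.03 m), for 0.3 s.
2. the dish is lifted clear in the fingers, level, with the ball in its middle (height (world z) of dish_mid above 0.06 m and contact force between the fingers and dish above 1 N and angle between dish_mid's own z axis and vertical below 0.15 rad and distance between ball_center and dish_mid below 0.02 m), for 0.2 s.
At the end, for the whole second after the job is handed in: Tube upright and clamped (over 3 N). Dish held, touching neither tube nor vise, level to 0.09 rad, still; lip end within 15 mm of the mouth's centre and 4 to 50 mm above it, dish on the coaster's side, lip within 0.45 rad of square to the screw; ball at rest within 12 mm of the dish's middle (contact force between jaw and tube above 3 N and angle between tube_mouth's own z axis and vertical below 0.1 rad and contact force between the fingers and dish above 1 N and contact force between dish and tube below 0.1 N and contact force between dish and vise below 0.1 N and horizontal distance between dish_lip and tube_mouth below 0.015 m and z of dish_lip in the frame of tube_mouth between 0.004 and 0.05 m and y of dish_mid in the frame of vise above 0.04 m and angle between the x axis of dish_mid and the y axis of vise, either way round below 0.45 rad and angle between dish_mid's own z axis and vertical below 0.09 rad and linear speed of dish below 0.03 m/s and distance between ball_center and dish_mid below 0.012 m and linear speed of ball below 0.05 m/s); the arm keeps its last pose, push and grip.
It fails at once if the ball leaves the middle of the dish (more than 40 mm from it) (distance between ball_center and dish_mid above 0.04 m).
It fails at once if the dish is tipped more than 20 degrees (angle between dish_mid's own z axis and vertical above 0.35 rad).
It fails at once if other labware is pushed more than 30 mm (distance of any of vial, reagent, beaker, spare_dish, wash_bottle, stopper from where it was at the start of the episode above 0.03 m).
It also fails if it takes over 67 s, if anything falls off the work surface, if the arm or the gripper's body presses on something with over 40 N, if the wrist force passes 120 N, or if a joint passes its speed limit or range.

## Working session

There is one attempt and no reset: what is moved stays moved. The work goes in short steps, Python scripts to look and compute and a tool call to move; the robot and the scene stay as the last step left them, time stands still between calls to the robot, and variables do not carry over. Pictures are saved under pics/ and viewed, at most 10 in all, crops included, and the job is handed in when it is done.

Besides the shell and the picture viewer there is one more tool, called after ">>>" as name(argument=value, ...) on one line, values as JSON. servo_tool: Moves the arm, as the interface text tells. Its arguments: {"type":"object","properties":{"moves":{"type":"string"},"grip_force":{"type":"number"}},"required":["moves"]}

```bash
ls; mkdir -p pics
python3 - <<'E'
from rig import get_obs,cams,job
import cv2,numpy as np
o=get_obs()
for k,v in o.items(): print(k,np.round(v,4))
a=cams.camera("scene");b=cams.camera("top")
cv2.imwrite("pics/scene0.png",a);cv2.imwrite("pics/top0.png",b)
for n in("scene","top","wrist"):
    m=cams.camera_model(n);print(n,{k:np.round(v,4).tolist() for k,v in m.items()})
E
```

```text
pics
time 0.0
q [-1.3345  0.5285  1.4339 -0.      1.1814 -0.1785]
joint_velocities [ 0.0001  0.0002 -0.0009 -0.001  -0.0013  0.0003]
joint_torque [ 1.40000e-03 -4.40035e+01 -1.76591e+01  6.33000e-02  5.82000e-02
 -2.00000e-04]
position [ 0.2517 -0.5713  0.2216]
tool_rot [ 0.9786  0.2059 -0.     -0.0011]
ft_force [-0.8085 -0.1014  0.1649]
moment [ 0.0241 -0.0046 -0.0464]
grip_force 0.0
grip_width 0.0868
scene {'fx': 497.0709, 'fy': 497.0709, 'cx': 248.2769, 'cy': 199.6115, 'dist': [-0.0395, 0.0, 0.0, 0.0, 0.0], 'R': [[0.8147, 0.5796, 0.0203], [0.3914, -0.5236, -0.7567], [-0.4279, 0.6244, -0.6534]], 't': [-0.4948, -0.1698, 1.6591]}
top {'fx': 418.3581, 'fy': 418.3581, 'cx': 250.9052, 'cy': 192.9663, 'dist': [0.05, 0.0, 0.0, 0.0, 0.0], 'R': [[-0.0104, -0.9999, -0.0084], [-0.9837, 0.0118, -0.1795], [0.1796, 0.0064, -0.9837]], 't': [-0.025, 0.6381, 1.1944]}
wrist {'fx': 280.2194, 'fy': 280.2194, 'cx': 256.2647, 'cy': 195.0603, 'dist': [-0.0205, 0.0, 0.0, 0.0, 0.0], 'R': [[0.4044, -0.9146, -0.0015], [-0.8754, -0.3876, 0.2888], [-0.2647, -0.1155, -0.9574]], 't': [-0.625, -0.036, 0.3907]}
```

View pics/scene0.png

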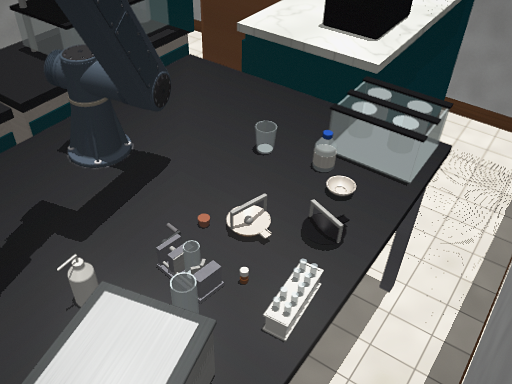

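View pics/top0.png

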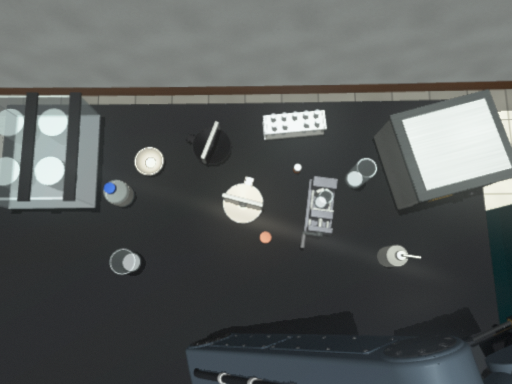

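The scene view shows the white dish at (249,220) with its lip at (266,234), and the vise with its tube at (190,255). There is a larger tube at (183,293), a black look-alike dish at (325,225), the stopper at (204,220) and the vial at (244,275). In the top view the dish is at (243,202) and the vise at (321,205). I'll enlarge both.

Run:
```python
import cv2,numpy as np
a=cv2.imread("pics/scene0.png")[190:320,140:300];b=cv2.imread("pics/top0.png")[160:260,210:385]
f=lambda i,w,h:cv2.resize(i,(w,h),interpolation=cv2.INTER_CUBIC)
g=lambda i:np.clip(255*(i/255.)**0.6,0,255).astype(np.uint8)
cv2.imwrite("pics/s_c.png",g(f(a,738,600)));cv2.imwrite("pics/t_c.png",g(f(b,800,457)))
```

```text
(no output)
```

View pics/s_c.png

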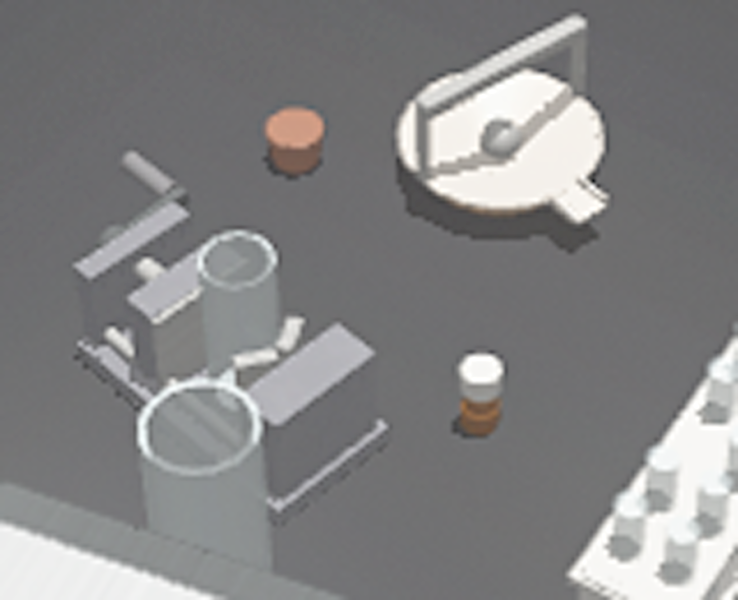

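View pics/t_c.png

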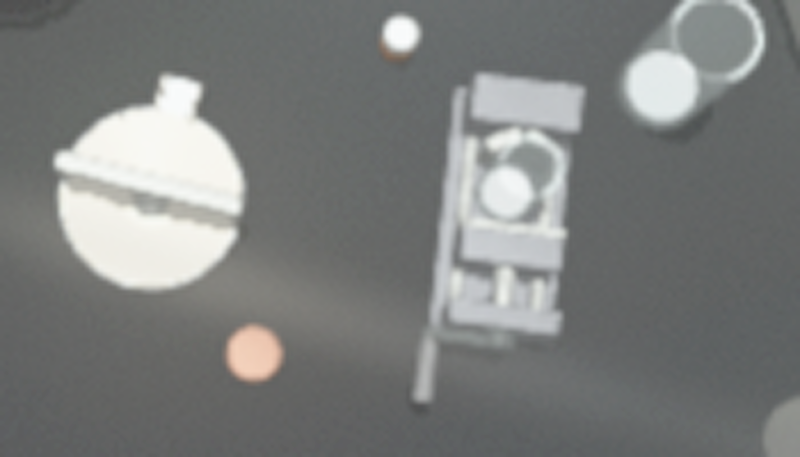

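The crops confirm the following:
- **Vise tube:** the small frosted tube, with its mouth at top crop (533,163) and scene crop (237,260). The larger tube stands outside the vise.
- **Crank:** the sleeve is on the robot's side, at top crop (426,368) and scene crop (155,175).
- **Dish:** the white one, with a bar from (60,162) to (240,205) in the top crop.

Next I'll compute positions.

```bash
cat > h.py <<'E'
import numpy as np,cv2
from rig import get_obs,cams,job
from scipy.spatial.transform import Rotation as Ro
def ray(n,p,m=None):
    m=m or cams.camera_model(n);R=np.array(m["R"]);t=np.array(m["t"])
    K=np.array([[m["fx"],0,m["cx"]],[0,m["fy"],m["cy"]],[0,0,1.]])
    u=cv2.undistortPoints(np.array([[p]],float),K,np.array(m["dist"]))[0,0]
    return -R.T@t, R.T@np.array([u[0],u[1],1])
def plane(n,p,z,m=None):
    c,d=ray(n,p,m);return c+d*(z-c[2])/d[2]
def tri(p1,p2,n1="top",n2="scene"):
    c1,d1=ray(n1,p1);c2,d2=ray(n2,p2)
    s=np.linalg.lstsq(np.c_[d1,-d2],c2-c1,rcond=None)[0]
    a,b=c1+s[0]*d1,c2+s[1]*d2
    return (a+b)/2,np.linalg.norm(a-b)
E
python3 - <<'E'
from h import *
T=lambda u,v:(210+(u+.5)/4.571-.5,160+(v+.5)/4.57-.5)
S=lambda u,v:(140+(u+.5)/4.6125-.5,190+(v+.5)/4.615-.5)
np.set_printoptions(precision=4,suppress=True)
for n,a,b in [("mouth",(533,163),(237,260)),("sleeve",(426,368),(155,175)),("barL",(60,162),(427,105)),("barR",(240,205),(582,25)),("bar swapped",(240,205),(427,105)),("stopper",(254,353),(295,128)),("vialtop",(401,34),(482,368))]:
    print(n,*tri(T(*a),S(*b)))
for n,p,z in [("mouth",(533,163),.12),("fj1",(475,75),.075),("fj2",(585,85),.075),("fj3",(580,130),.075),("fj4",(470,118),.075),("sj1",(465,228),.074),("sj2",(567,236),.074),("foot",(507,192),.015),("dishc",(152,197),.028),("lip",(181,80),.03),("barl",(60,162),.088),("barr",(240,205),.088),("slv1",(430,335),.06),("slv2",(424,403),.06)]: print(n,plane("top",T(*p),z))
for n,p,z in [("mouth",(237,260),.12),("dish",(502,140),.028),("fj",(338,325),.075),("fj",(372,350),.075),("fj",(280,422),.075),("fj",(245,392),.075)]: print("S",n,plane("scene",S(*p),z))
E
```

```text
mouth [ 0.6162 -0.2461  0.1214] 0.002200955761703651
sleeve [ 0.4954 -0.1821  0.0618] 3.853419472216795e-05
barL [0.5992 0.0169 0.0428] 0.10059840087293237
barR [ 0.6281 -0.0359  0.1355] 0.09270438407404669
bar swapped [ 0.5986 -0.0644  0.0854] 0.0007573548745686277
stopper [ 0.5082 -0.0741  0.0249] 0.001774477922683826
vialtop [ 0.7188 -0.1751  0.0435] 0.0008687189067182921
mouth [ 0.6172 -0.2456  0.12  ]
fj1 [ 0.6835 -0.2185  0.075 ]
fj2 [ 0.6759 -0.2891  0.075 ]
fj3 [ 0.6463 -0.2845  0.075 ]
fj4 [ 0.6551 -0.2142  0.075 ]
sj1 [ 0.5835 -0.2085  0.074 ]
sj2 [ 0.5777 -0.2732  0.074 ]
foot [ 0.6159 -0.2458  0.015 ]
dishc [ 0.6132 -0.0071  0.028 ]
lip [ 0.6925 -0.0273  0.03  ]
barl [0.627  0.0499 0.088 ]
barr [ 0.5979 -0.0645  0.088 ]
slv1 [ 0.5166 -0.1855  0.06  ]
slv2 [ 0.4734 -0.1802  0.06  ]
S mouth [ 0.6144 -0.2458  0.12  ]
S dish [ 0.6155 -0.0117  0.028 ]
S fj [ 0.6568 -0.2187  0.075 ]
S fj [ 0.6816 -0.2218  0.075 ]
S fj [ 0.674  -0.2868  0.075 ]
S fj [ 0.6474 -0.2823  0.075 ]
```

Checks on these numbers:
- **Mouth:** z is 0.121 against 0.120 expected.
- **Bar:** length 0.118 against 0.122, yaw about -14°.
- **Lip:** within 1 mm of where the bar predicts it.
- **Vise:** yaw about -6°, crank about 0.15 rad.
- **Sleeve:** about (0.489, -0.186). Its x is uncertain by about 9 mm, so I'll refine it with the wrist camera from above.

>>> servo_tool(moves="0.037 -0.026 0 3 0.045; 0.074 -0.052 0 6 0.045; 0.111 -0.078 0 9 0.045; 0.148 -0.104 0 12 0.045; 0.185 -0.130 0 15 0.045; 0.222 -0.156 0 18 0.045; 0.259 -0.182 0 21 0.045; 0.296 -0.208 0 24 0.045; 0.333 -0.234 0 27 0.045; 0.373 -0.257 0.02 29.8 0.045")

```text
time: 0.93
position: [0.4699, -0.2161, 0.2135]
tool_rot: [0.999, -0.054, 0.001, 0.001]
ft_force: [1.7, -0.9, -0.0]
grip_width: 0.0453
grip_force: 0.0
```

>>> servo_tool(moves="0 0 0 0 0.045; 0 0 0 0 0.045; 0 0 0 0 0.045; 0 0 0 0 0.045")

```text
time: 1.27
position: [0.4681, -0.2188, 0.2122]
tool_rot: [0.999, -0.053, -0.0, 0.0]
ft_force: [0.2, 0.0, 0.2]
grip_width: 0.0449
grip_force: 0.0
```

Run:
```python
from h import *
o=get_obs();m=cams.camera_model("wrist");a=cams.camera("wrist")
import json
cv2.imwrite("pics/w1.png",np.clip(255*(a/255.)**.6,0,255).astype(np.uint8))
json.dump({k:np.array(v).tolist() for k,v in m.items()},open("w1.json","w"))
print(o["time"],o["position"],o["tool_rot"])
```

```text
1.2667 [ 0.46811389 -0.21877499  0.21220606] [ 9.98585019e-01 -5.31781241e-02 -7.05704695e-05  2.06761305e-04]
```

View pics/w1.png

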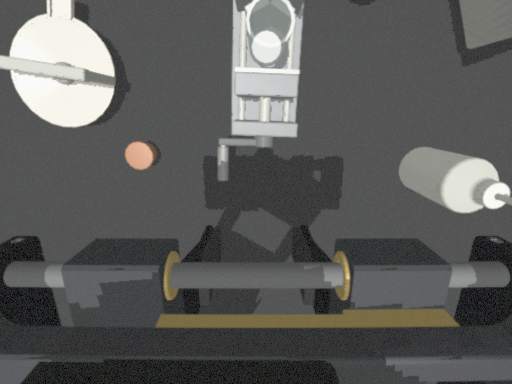

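The wrist view shows the sleeve from (223,147) to (223,181), the crank arm at row 142, the jaw face edge from (236,71) to (299,71), and the end plate's near edge from (233,135) to (297,135). Next I'll cast rays through these.

Run:
```python
from h import *
import json
m=json.load(open("w1.json"));np.set_printoptions(precision=4,suppress=True)
for n,p,z in [("slv a",(223,148),.064),("slv b",(223,181),.064),("jawL",(236,71),.074),("jawR",(299,71),.074),("mouth",(269,22),.12),("foot",(266,46),.015),("dishc",(63,71),.028),("bar l",(0,63),.088),("bar r",(114,77),.088)]: print(n,plane("w",p,z,m))
# refine sleeve by triangulating wrist & top
c1,d1=ray("w",(223,164),m);c2,d2=ray("top",(303,240.5))
s=np.linalg.lstsq(np.c_[d1,-d2],c2-c1,rcond=None)[0];print(c1+s[0]*d1,c2+s[1]*d2)
```

```text
slv a [ 0.5118 -0.1877  0.064 ]
slv b [ 0.4748 -0.1826  0.064 ]
jawL [ 0.5869 -0.2123  0.074 ]
jawR [ 0.5804 -0.2743  0.074 ]
mouth [ 0.6144 -0.2456  0.12  ]
foot [ 0.6178 -0.2471  0.015 ]
dishc [ 0.6151 -0.0117  0.028 ]
bar l [0.6175 0.0095 0.088 ]
bar r [ 0.5925 -0.0967  0.088 ]
[ 0.4931 -0.1844  0.0579] [ 0.4946 -0.183   0.0579]
```

>>> servo_tool(moves="0.019 -0.036 0.03 0 0.045; 0.019 -0.036 0.06 0 0.045; 0.019 -0.036 0.09 0 0.045; 0.019 -0.036 0.12 0 0.045; 0.019 -0.036 0.145 0 0.045; 0.019 -0.036 0.16 0 0.045; 0.019 -0.036 0.167 0 0.045; 0.019 -0.036 0.167 0 0.045; 0.019 -0.036 0.167 0 0.045; 0.019 -0.036 0.167 0 0.045", grip_force=8)

```text
time: 2.15
position: [0.4919, -0.1849, 0.0463]
tool_rot: [0.999, -0.053, 0.001, 0.001]
ft_force: [-1.0, 0.1, -0.9]
grip_width: 0.0451
grip_force: 0.0
```

>>> servo_tool(moves="0 0 0 0 0.02; 0 0 0 0 0.01; 0 0 0 0 0; 0 0 0 0 0; 0 0 0 0 0; 0 0 0 0 0; 0 0 0 0 0", grip_force=8)

```text
time: 2.73
position: [0.4913, -0.1831, 0.0453]
tool_rot: [0.999, -0.053, 0.0, -0.001]
ft_force: [1.1, 2.4, 1.1]
grip_width: 0.0115
grip_force: 8.0
```

Run:
```python
from h import *
o=get_obs();a=cams.camera("wrist");b=cams.camera("scene")[190:320,140:300]
g=lambda i:np.clip(255*(i/255.)**.6,0,255).astype(np.uint8)
cv2.imwrite("pics/w2.png",np.hstack([cv2.resize(g(a),(400,300)),cv2.resize(g(b),(369,300))]))
print(o["time"],o["position"],o["ft_force"],o["grip_width"],o["grip_force"])
```

```text
2.7333 [ 0.49127413 -0.18307704  0.04527002] [1.1116028  2.41657891 1.0610403 ] 0.011495573595529286 8.009751588106155
```

View pics/w2.png

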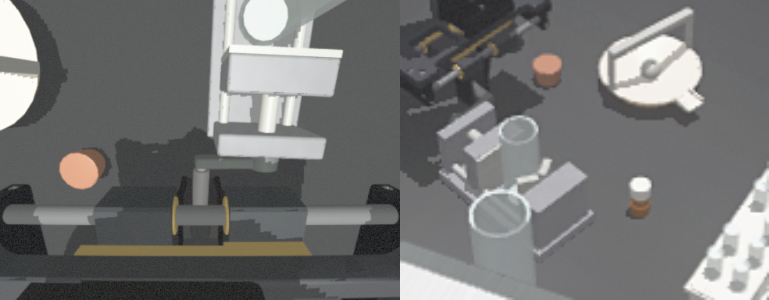

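The sleeve is held centred between the fingers at about row 185 of the left half, opening 11.5 mm, and the crank is still near 0.15 rad. I'll crank along the arc now.

>>> servo_tool(moves="0 0.0015 -0.0066 0 0; 0 0.004 -0.013 0 0; 0 0.0074 -0.0187 0 0; 0 0.0116 -0.024 0 0; 0 0.0165 -0.0285 0 0; 0 0.0221 -0.0323 0 0; 0 0.0282 -0.0352 0 0; 0 0.0346 -0.0372 0 0; 0 0.0346 -0.0372 0 0; 0 0.0346 -0.0372 0 0", grip_force=10)

```text
time: 3.67
position: [0.4863, -0.218, 0.0837]
tool_rot: [0.999, -0.053, -0.001, -0.0]
ft_force: [-2.6, 2.2, 11.0]
grip_width: 0.0117
grip_force: 10.0
```

>>> servo_tool(moves="0 0 -0.003 0 0; 0 0.007 -0.0041 0 0; 0 0.014 -0.0041 0 0; 0 0.0205 -0.003 0 0; 0 0.027 -0.001 0 0; 0 0.033 0.002 0 0; 0 0.033 0.002 0 0; 0 0.033 0.002 0 0")

```text
time: 4.33
position: [0.4815, -0.251, 0.0791]
tool_rot: [0.999, -0.053, -0.003, -0.001]
ft_force: [-5.1, 1.2, -3.4]
grip_width: 0.0116
grip_force: 10.0
```

>>> servo_tool(moves="-0.002 0.002 0.001 0 0; -0.002 0.0038 0.0024 0 0; -0.002 0.0073 0.0052 0 0; -0.002 0.0073 0.0052 0 0; -0.002 0.0073 0.0052 0 0")

```text
time: 4.75
position: [0.4806, -0.2576, 0.0744]
tool_rot: [0.999, -0.053, -0.001, -0.001]
ft_force: [-1.6, 4.1, -7.0]
grip_width: 0.0118
grip_force: 10.0
```

>>> servo_tool(moves="0 0.0016 0.0016 0 0; 0 0.0032 0.0032 0 0; 0 0.0032 0.0032 0 0; 0 0.0032 0.0032 0 0")

```text
time: 5.08
position: [0.4802, -0.2604, 0.0716]
tool_rot: [0.999, -0.053, -0.001, -0.001]
ft_force: [-2.8, 5.0, -4.8]
grip_width: 0.0115
grip_force: 10.0
```

>>> servo_tool(moves="0 0.0006 0.002 0 0; 0 0.0012 0.0043 0 0; 0 0.0012 0.0043 0 0; 0 0.0012 0.0043 0 0")

```text
time: 5.42
position: [0.4799, -0.2628, 0.0681]
tool_rot: [0.999, -0.052, -0.001, 0.0]
ft_force: [-4.2, 3.0, -0.8]
grip_width: 0.0118
grip_force: 10.0
```

>>> servo_tool(moves="0 0.001 0.0012 0 0; 0 0.002 0.0025 0 0; 0 0.002 0.0025 0 0; 0 0.002 0.0025 0 0")

```text
time: 5.75
position: [0.4797, -0.2642, 0.0661]
tool_rot: [0.999, -0.052, -0.001, -0.0]
ft_force: [-4.5, 3.6, 3.4]
grip_width: 0.0118
grip_force: 10.0
```

>>> servo_tool(moves="0 0.001 0.0015 0 0; 0 0.002 0.003 0 0; 0 0.002 0.003 0 0; 0 0.002 0.003 0 0")

```text
time: 6.08
position: [0.4795, -0.2657, 0.0636]
tool_rot: [0.999, -0.052, -0.001, -0.001]
ft_force: [-4.8, 6.7, 7.3]
grip_width: 0.0118
grip_force: 10.0
```

Run:
```python
from h import *
o=get_obs();b=cams.camera("scene")[190:320,140:300];a=cams.camera("top")[160:260,270:370]
g=lambda i:np.clip(255*(i/255.)**.6,0,255).astype(np.uint8)
cv2.imwrite("pics/c3.png",np.hstack([cv2.resize(g(a),(400,400),interpolation=2),cv2.resize(g(b),(400,400),interpolation=2)]))
print(o["time"],o["position"],o["ft_force"],o["moment"])
```

```text
6.0833 [ 0.47947238 -0.26566334  0.06363922] [-4.82042959  6.70876257  7.31157897] [ 1.10674771  0.85274327 -0.15998235]
```

View pics/c3.png

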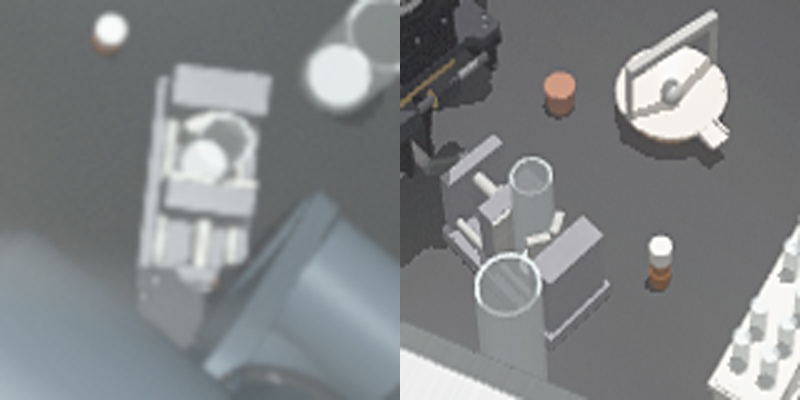

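The jaw is against the upright tube (top crop (212,180), scene crop (530,190)). About 10 N tangential on the handle means the crank is stiff. I'll release and rise.

>>> servo_tool(moves="0 0 0 0 0.045; 0 0 0 0 0.045; 0 0 0 0 0.045; 0 0 0 0 0.045; 0 0 -0.02 0 0.045; 0 0 -0.05 0 0.045; 0 0 -0.085 0 0.045; 0 0 -0.12 0 0.045; 0 0 -0.15 0 0.045; 0 0 -0.17 0 0.045")

```text
time: 7.02
position: [0.4828, -0.2691, 0.2368]
tool_rot: [0.999, -0.053, 0.004, 0.003]
ft_force: [0.4, -0.8, 0.5]
grip_width: 0.0451
grip_force: 0.0
```

>>> servo_tool(moves="0 0 0 -7 0.045; 0 -0.02 0 -14 0.045; 0 -0.05 0 -21 0.045; 0 -0.08 0 -28 0.045; 0 -0.11 0 -35 0.045; 0 -0.14 0 -42 0.045; 0 -0.17 0 -49 0.045; 0 -0.17 0 -56 0.045; 0 -0.17 0 -63 0.045; 0 -0.17 0 -63 0.045")

```text
time: 7.85
position: [0.5, -0.0978, 0.2332]
tool_rot: [0.878, 0.478, 0.001, 0.002]
ft_force: [0.2, -0.6, -0.2]
grip_width: 0.0451
grip_force: 0.0
```

Run:
```python
from h import *
np.set_printoptions(precision=4,suppress=True)
o=get_obs();m=cams.camera_model("wrist");a=cams.camera("wrist");b=cams.camera("scene")[190:320,140:300];t=cams.camera("top");cv2.imwrite("pics/t4raw.png",t);t=t[160:260,210:340]
import json;json.dump({k:np.array(v).tolist() for k,v in m.items()},open("w4.json","w"))
g=lambda i:np.clip(255*(i/255.)**.6,0,255).astype(np.uint8)
cv2.imwrite("pics/c4.png",np.vstack([np.hstack([cv2.resize(g(t),(400,300),interpolation=2),cv2.resize(g(b),(400,300),interpolation=2)]),np.hstack([cv2.resize(g(a),(400,300)),np.zeros((300,400,3),np.uint8)])]))
print(o["time"],o["position"],o["tool_rot"],o["ft_force"])
```

```text
7.85 [ 0.5    -0.0978  0.2332] [0.8781 0.4785 0.0012 0.0021] [ 0.1844 -0.6368 -0.1843]
```

View pics/c4.png

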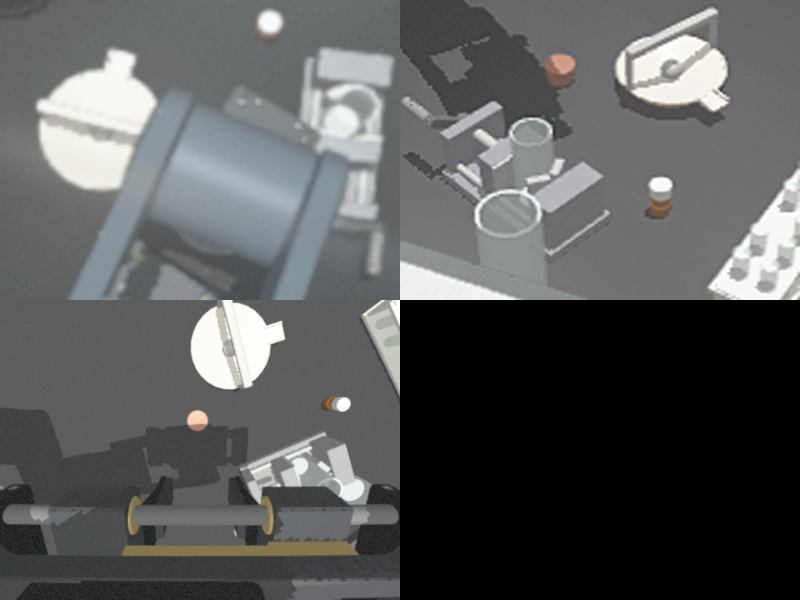

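The dish is undisturbed at (101,130) in the top crop. The tube stands upright with the jaw on it, its mouth at scene crop (531,131) and top crop (356,104). I'll move over the dish for a close check.

>>> servo_tool(moves="0.02 0.007 0 -4 0.06; 0.045 0.015 0 -8 0.06; 0.07 0.024 0 -12 0.06; 0.095 0.033 0 -16 0.06; 0.12 0.041 0 -18.6 0.06; 0.136 0.047 0 -18.6 0.06; 0.136 0.047 0 -18.6 0.06; 0.136 0.047 0 -18.6 0.06; 0.136 0.047 0 -18.6 0.06")

```text
time: 8.75
position: [0.6111, -0.0098, 0.2319]
tool_rot: [0.791, 0.612, -0.001, -0.0]
ft_force: [0.1, -1.4, 0.1]
grip_width: 0.06
grip_force: 0.0
```

Run:
```python
from h import *
np.set_printoptions(precision=4,suppress=True)
print("mouth",*tri((325.7,194.7),(192.4,246.8)),plane("top",(325.7,194.7),.12),plane("scene",(192.4,246.8),.12))
o=get_obs();m=cams.camera_model("wrist");a=cams.camera("wrist")
import json;json.dump({k:np.array(v).tolist() for k,v in m.items()},open("w5.json","w"))
g=lambda i:np.clip(255*(i/255.)**.6,0,255).astype(np.uint8)
cv2.imwrite("pics/w5.png",g(a))
print(o["time"],o["position"],o["tool_rot"])
```

```text
mouth [ 0.6186 -0.2448  0.1189] 0.0012644593533395082 [ 0.6189 -0.2442  0.12  ] [ 0.6188 -0.246   0.12  ]
8.75 [ 0.6111 -0.0098  0.2319] [ 0.7908  0.612  -0.0006 -0.0002]
```

View pics/w5.png

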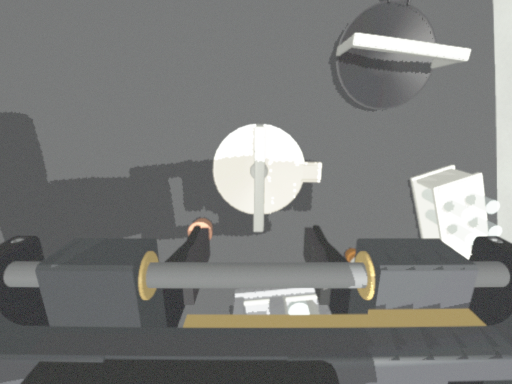

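The wrist view shows the dish circle at (259,169) with radius 46, the bar's top from (260,125) to (258,231), and the lip's end at (321,171).

Run:
```python
from h import *
import json
np.set_printoptions(precision=4,suppress=True)
m=json.load(open("w5.json"));im=cv2.imread("pics/w5.png");g=im.min(2)
c=plane("w",(259,169),.028,m);e1=plane("w",(260,125),.088,m);e2=plane("w",(258,231),.088,m);l=plane("w",(321,171.5),.029,m)
print(c,e1,e2,(e1+e2)/2,np.linalg.norm(e1-e2),np.degrees(np.arctan2(*(e1-e2)[[1,0]])),l,np.linalg.norm(l-c),np.degrees(np.arctan2(*(l-c)[[1,0]])))
# mask of white dish
k=(g>190).astype(np.uint8);k[:,:150]=0;k[230:]=0;k[:,330:]=0;k[:100]=0
cs=max(cv2.findContours(k,0,1)[0],key=cv2.contourArea);print(cv2.boundingRect(cs),cv2.contourArea(cs))
p=cs[:,0].astype(float);s=p[(p[:,1]>135)&(p[:,1]<205)&((p[:,0]<245)|((p[:,0]>275)&(p[:,0]<301)))]
A=np.c_[2*s,np.ones(len(s))];x=np.linalg.lstsq(A,(s**2).sum(1),rcond=None)[0];print(x[:2],np.sqrt(x[2]+x[0]**2+x[1]**2),plane("w",x[:2],.028,m))
for r in (140,190,205,222):
    row=g[r,240:280];print(r,row.tolist())
```

```text
[ 0.6158 -0.0067  0.028 ] [0.6311 0.051  0.088 ] [ 0.5988 -0.0669  0.088 ] [ 0.6149 -0.0079  0.088 ] 0.12222404613551524 74.6676503202066 [ 0.6947 -0.0303  0.029 ] 0.08235852546583834 -16.601023026635545
(213, 124, 109, 106) 6841.5
[258.5525 168.1213] 45.34470416396355 [ 0.6155 -0.0054  0.028 ]
140 [255, 255, 255, 255, 255, 255, 255, 255, 255, 255, 255, 255, 255, 236, 239, 254, 255, 255, 255, 255, 255, 255, 255, 255, 254, 253, 255, 255, 255, 255, 255, 255, 255, 255, 255, 255, 255, 255, 255, 255]
190 [230, 230, 231, 232, 232, 232, 233, 234, 234, 234, 234, 236, 236, 231, 208, 208, 213, 212, 210, 209, 209, 207, 206, 200, 211, 237, 238, 238, 237, 237, 236, 235, 237, 236, 237, 235, 236, 236, 235, 236]
205 [234, 235, 236, 235, 236, 236, 237, 237, 237, 238, 239, 239, 238, 232, 206, 206, 208, 207, 208, 208, 207, 206, 205, 207, 227, 239, 240, 239, 239, 239, 239, 239, 239, 238, 237, 238, 238, 237, 238, 238]
222 [90, 86, 92, 92, 88, 90, 91, 92, 90, 88, 93, 91, 104, 153, 197, 204, 206, 207, 206, 206, 205, 204, 197, 171, 110, 93, 92, 90, 90, 95, 100, 118, 121, 124, 123, 122, 122, 123, 124, 120]
```

>>> servo_tool(moves="0.003 0.0023 0.03 0 0.06; 0.003 0.0023 0.06 0 0.06; 0.003 0.0023 0.09 0 0.06; 0.003 0.0023 0.12 0 0.06; 0.003 0.0023 0.145 0 0.06; 0.003 0.0023 0.16 0 0.06; 0.003 0.0023 0.168 0 0.06; 0.003 0.0023 0.168 0 0.06; 0.003 0.0023 0.168 0 0.06; 0.003 0.0023 0.168 0 0.06")

```text
time: 9.63
position: [0.6158, -0.0072, 0.0657]
tool_rot: [0.791, 0.612, 0.001, 0.001]
ft_force: [0.6, -0.3, -0.7]
grip_width: 0.0598
grip_force: 0.0
```

>>> servo_tool(moves="0 0 0 0 0.035; 0 0 0 0 0.025; 0 0 0 0 0.02; 0 0 0 0 0.016; 0 0 0 0 0.013; 0 0 0 0 0.01; 0 0 0 0 0; 0 0 0 0 0; 0 0 0 0 0; 0 0 0 0 0", grip_force=15)

```text
time: 10.47
position: [0.6148, -0.0066, 0.0642]
tool_rot: [0.79, 0.613, -0.0, -0.0]
ft_force: [0.0, -0.1, 1.6]
grip_width: 0.012
grip_force: 15.0
```

>>> servo_tool(moves="0 0 0 0 0; 0 0 -0.001 0 0; 0 0 -0.003 0 0; 0 0 -0.006 0 0; 0 0 -0.010 0 0; 0 0 -0.014 0 0; 0 0 -0.018 0 0; 0 0 -0.021 0 0; 0 0 -0.023 0 0; 0 0 -0.024 0 0", grip_force=30)

```text
time: 11.3
position: [0.6151, -0.0067, 0.0888]
tool_rot: [0.79, 0.613, 0.0, 0.0]
ft_force: [0.5, -0.1, -2.8]
grip_width: 0.012
grip_force: 30.0
```

>>> servo_tool(moves="0 0 -0.003 0 0; 0 0 -0.008 0 0; 0 0 -0.015 0 0; 0 0 -0.023 0 0; 0 0 -0.033 0 0; 0 0 -0.043 0 0; 0 0 -0.053 0 0; 0 0 -0.062 0 0; 0 0 -0.069 0 0; 0 0 -0.073 0 0")

```text
time: 12.13
position: [0.6154, -0.0068, 0.1628]
tool_rot: [0.79, 0.613, 0.001, 0.001]
ft_force: [0.2, -0.6, -3.0]
grip_width: 0.0113
grip_force: 30.0
```

>>> servo_tool(moves="0 0 -0.005 0 0; 0 0 -0.01 0 0; 0 0 -0.015 0 0; 0 0 -0.02 0 0; 0 0 -0.023 0 0; 0 0 -0.024 0 0; 0 0 -0.024 0 0; 0 0 -0.024 0 0; 0 0 -0.024 0 0")

```text
time: 12.88
position: [0.6145, -0.0066, 0.1848]
tool_rot: [0.79, 0.613, -0.0, -0.0]
ft_force: [-0.5, -0.2, -3.7]
grip_width: 0.0117
grip_force: 30.0
```

Run:
```python
from h import *
np.set_printoptions(precision=4,suppress=True)
o=get_obs();b=cams.camera("scene")[140:260,190:310];t=cams.camera("top")[150:250,200:300]
g=lambda i:np.clip(255*(i/255.)**.6,0,255).astype(np.uint8)
cv2.imwrite("pics/c6.png",np.hstack([cv2.resize(g(i),(400,400),interpolation=2) for i in (b,t)]))
print(o["time"],o["position"],o["tool_rot"],o["ft_force"],o["moment"],o["grip_width"])
R=Ro.from_quat(o["tool_rot"]).as_matrix();print(R)
```

```text
12.8833 [ 0.6145 -0.0066  0.1848] [ 0.7903  0.6127 -0.0003 -0.0003] [-0.4966 -0.1617 -3.7155] [ 0.0089 -0.0642  0.0014] 0.011722850563009478
[[ 0.2493  0.9684 -0.0008]
 [ 0.9684 -0.2493  0.0002]
 [-0.     -0.0008 -1.    ]]
```

View pics/c6.png

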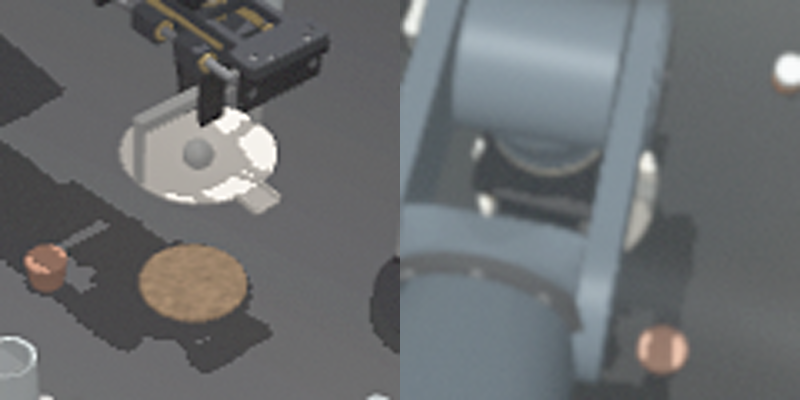

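The dish is level and lifted clear of the coaster, with the ball in its middle at scene crop (198,153). Now I'll do the quarter turn in place.

>>> servo_tool(moves="0 0 0 1 0; 0 0 0 3 0; 0 0 0 6 0; 0 0 0 10 0; 0 0 0 14 0; 0 0 0 18 0; 0 0 0 22 0; 0 0 0 26 0; 0 0 0 30 0; 0 0 0 34 0")

```text
time: 13.82
position: [0.6148, -0.0066, 0.1851]
tool_rot: [0.936, 0.353, -0.0, -0.0]
ft_force: [0.3, -0.0, -2.8]
grip_width: 0.0118
grip_force: 30.0
```

>>> servo_tool(moves="0 0 0 4 0; 0 0 0 8 0; 0 0 0 12 0; 0 0 0 16 0; 0 0 0 20 0; 0 0 0 24 0; 0 0 0 28 0; 0 0 0 32 0; 0 0 0 36 0; 0 0 0 39 0")

```text
time: 14.65
position: [0.6148, -0.0067, 0.1851]
tool_rot: [1.0, 0.02, -0.0, -0.0]
ft_force: [0.5, 0.7, -2.2]
grip_width: 0.0118
grip_force: 30.0
```

>>> servo_tool(moves="0 0 0 3 0; 0 0 0 6 0; 0 0 0 8 0; 0 0 0 8.6 0; 0 0 0 8.6 0; 0 0 0 8.6 0; 0 0 0 8.6 0; 0 0 0 8.6 0")

```text
time: 15.32
position: [0.6148, -0.0066, 0.1852]
tool_rot: [0.999, -0.052, -0.0, -0.0]
ft_force: [-0.0, 0.5, -2.8]
grip_width: 0.0115
grip_force: 30.0
```

Run:
```python
from h import *
np.set_printoptions(precision=4,suppress=True)
o=get_obs();m=cams.camera_model("wrist");a=cams.camera("wrist")
t=cams.camera("scene");cv2.imwrite("pics/s7.png",t)
print(o["time"],o["position"],o["tool_rot"]);R=Ro.from_quat(o["tool_rot"]).as_matrix();print(R)
d=R.T@(np.array([.624+.003,-.162,.185])-o["position"]);print("to",d)
# where is white in the scene cam: contours of bright low-saturation
h=cv2.cvtColor(t,cv2.COLOR_BGR2HSV);k=((h[...,2]>110)&(h[...,1]<50)).astype(np.uint8)[100:260,180:320]
for c in sorted(cv2.findContours(k,0,1)[0],key=cv2.contourArea)[-4:]:print(np.array(cv2.boundingRect(c))+[180,100,0,0],cv2.contourArea(c))
```

```text
15.3167 [ 0.6148 -0.0066  0.1852] [ 0.9986 -0.0525 -0.     -0.    ]
[[ 0.9945 -0.1048 -0.0001]
 [-0.1048 -0.9945  0.    ]
 [-0.0001 -0.     -1.    ]]
to [0.0284 0.1532 0.0002]
[268 179   5  15] 39.5
[315 140   5  15] 42.0
[180 241  21  19] 186.5
[225 171  41  31] 861.0
```

>>> servo_tool(moves="0.0002 0.001 0 0 0; 0.0006 0.003 0 0 0; 0.0011 0.006 0 0 0; 0.0019 0.010 0 0 0; 0.0028 0.015 0 0 0; 0.0039 0.021 0 0 0; 0.0052 0.028 0 0 0; 0.0065 0.035 0 0 0; 0.0078 0.042 0 0 0; 0.0091 0.049 0 0 0")

```text
time: 16.25
position: [0.6188, -0.0573, 0.1852]
tool_rot: [0.999, -0.053, 0.0, 0.0]
ft_force: [0.1, 0.2, -2.5]
grip_width: 0.0115
grip_force: 30.0
```

>>> servo_tool(moves="0.0013 0.007 0 0 0; 0.0026 0.014 0 0 0; 0.0039 0.021 0 0 0; 0.0052 0.028 0 0 0; 0.0065 0.035 0 0 0; 0.0078 0.042 0 0 0; 0.0091 0.049 0 0 0; 0.0104 0.056 0 0 0; 0.0117 0.063 0 0 0; 0.013 0.070 0 0 0")

```text
time: 17.08
position: [0.6243, -0.128, 0.1852]
tool_rot: [0.999, -0.053, -0.0, -0.0]
ft_force: [-0.2, 0.2, -3.7]
grip_width: 0.0117
grip_force: 30.0
```

>>> servo_tool(moves="0.0012 0.0065 0 0 0; 0.0023 0.0125 0 0 0; 0.0034 0.018 0 0 0; 0.0042 0.0225 0 0 0; 0.0049 0.026 0 0 0; 0.0054 0.029 0 0 0; 0.0059 0.0312 0 0 0; 0.0061 0.0327 0 0 0; 0.0063 0.0334 0 0 0; 0.0063 0.0336 0 0 0")

```text
time: 17.92
position: [0.627, -0.1613, 0.1852]
tool_rot: [0.999, -0.053, 0.0, -0.0]
ft_force: [0.4, -0.3, -2.6]
grip_width: 0.0116
grip_force: 30.0
```

>>> servo_tool(moves="0 0 0 0 0; 0 0 0 0 0; 0 0 0 0 0; 0 0 0 0 0; 0 0 0 0 0; 0 0 0 0 0; 0 0 0 0 0; 0 0 0 0 0; 0 0 0 0 0; 0 0 0 0 0")

```text
time: 18.75
position: [0.627, -0.1614, 0.1852]
tool_rot: [0.999, -0.053, 0.0, -0.0]
ft_force: [0.2, 1.1, -3.1]
grip_width: 0.0119
grip_force: 30.0
```

Run:
```python
from h import *
np.set_printoptions(precision=4,suppress=True)
o=get_obs();t=cams.camera("scene");cv2.imwrite("pics/s8.png",t);cv2.imwrite("pics/t8.png",cams.camera("top"))
print(o["time"],o["position"],o["tool_rot"],o["ft_force"],o["moment"])
m=cams.camera_model("scene");R=np.array(m["R"]);K=np.array([[m["fx"],0,m["cx"]],[0,m["fy"],m["cy"]],[0,0,1.]])
def pr(X):return cv2.projectPoints(np.array([X]),cv2.Rodrigues(R)[0],np.array(m["t"]),K,np.array(m["dist"]))[0].ravel()
T=Ro.from_quat(o["tool_rot"]).as_matrix();p=o["position"]+[0,0,.0178]
print("exp lip",p+.083*T[:,1]-[0,0,.055]," dishmid",p-[0,0,.0575])
print("px lip",pr(p+.083*T[:,1]-[0,0,.055]),"ball",pr(p-[0,0,.0575]),"mouth",pr([.6187,-.2451,.12]))
# dark grey ball inside white dish: dump luminance map
g=cv2.cvtColor(t,cv2.COLOR_BGR2GRAY);b=pr(p-[0,0,.0575]).astype(int);print(g[b[1]-14:b[1]+15:2,b[0]-22:b[0]+23:2])
l=pr(p+.083*T[:,1]-[0,0,.055]).astype(int);print(g[l[1]-12:l[1]+18:2,l[0]-24:l[0]+20:2])
```

```text
18.75 [ 0.627  -0.1614  0.1852] [ 0.9986 -0.0527  0.     -0.    ] [ 0.1511  1.0735 -3.0561] [0.0291 0.0515 0.0555]
exp lip [ 0.6183 -0.244   0.148 ]  dishmid [ 0.627  -0.1614  0.1455]
px lip [192.14   237.7519] ball [217.2673 220.4243] mouth [192.6007 246.5524]
[[ 20  28  20  61 248 243 251   6  21  22  23  40  77  88 106  99 200 156
  136  69  57  61  61]
 [ 41  14  23  64 245 244 145   7  22  22  20  72 135  73  80 170 206 199
  201 137 126  55  59]
 [179 234  36 132 177 143 132 137  96  17  22  72 146 147  99  73 100 203
  200 199 169 131  57]
 [238 238 130 133 132 132 134 134 137 131  31 144 145 147 146 135  75  77
  142 210 109 140 123]
 [129 130 131 131 134 133 134 134 135 137 143 146 148 146 144 142 139 113
   74  85  80 135 243]
 [130 131 132 132 132 133 133 134 133 107 109 104 101 147 141 140 139 138
  131  81  81 167 236]
 [130 132 131 130 132 132 133 133 118 104 109 106  96 118 139 137 138 137
  136  80  87 243 234]
 [129 130 131 131 131 131 132 134 103  97 104 103  88 100 138 137 137 136
  135  79  87 241 234]
 [130 129 130 129 130 131 131 132 125  82  89  87  78 123 137 
[... 1313 characters left out ...]
4  63  64 132 100  63  32  34
   36  34  41  65]
 [148 146 140  54  59  60  63  65  64  61  74 150 232 184  87  58  64  33
   35  34  35  43]
 [153  87  59  58  60  60  63  64  59 187  97  93  90  90 109 209  56  58
   34  35  36  35]
 [ 57  55  56  55  59  58  64  63 120  93  93  97  93  92  91 104 156  66
   33  36  37  36]
 [ 61 195 211 136  55  59  61  59 223  92  96  96  95  95  92  94 207  35
   36  36  35  36]
 [ 59 112 180 211 115  55  60  60 169  91  96  97  95  95  97 103 114  33
   35  35  36  36]
 [ 60  55  85 167 201 101  87  81  90 134 102  95  95  95 120 107  85  34
   35  36  35  36]
 [ 60  59  58  70 152  78  81  81  88  95  96 111 109  96  98  95  87  33
   35  36  34  36]]
```

The ball's pixels are centred at (216,220), against (217,220) expected. The lip end is at about (192,237) and the mouth at (192,247), both as predicted. Everything is steady, so I'm handing in.

```bash
python3 -c "
from rig import job
print(job.hand_in())"
```

```text
the job is handed in; nothing more can be done
None
```

I handed the job in at about 19 s of the 67 s allowed, no verdict returned: the tube is clamped (crank stiff at about 10 N), and the dish is held level with the ball in its middle and the lip about 28 mm above the centre of the tube's mouth.

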